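# Clamp a blank with the hand-pumped vacuum board

### The job

With the fingertips, push the wooden blank along the vacuum pad until its far edge is squarely against the steel fence. Then work the black pump plunger, pressing it all the way down and letting it come all the way up again, over and over until the white indicator pin beside it stands fully out with its dark band showing. Do not lift the blank, do not touch the pin itself, leave the other things where they are, and finish with the plunger released and up.

Things in the scene. Friction and masses are not known exactly. Their poses are not given: they have to be found in the camera images.
- station: vacuum clamping board, fixed to the table: aluminium base 15 mm thick, spanning its x -120 to +130 and y -200 to +160 mm. Origin on the table surface; z up; x points away from the robot towards the fence, y to the left. A dark rubber vacuum pad, flush with the base, is centred at x -5, y +60 mm (150 x 120 mm); the fence stands beyond it, the pump block to its right.
- fence_face (a point): middle of the upper edge of the dark steel fence's face, on the robot's side: the face is the plane x = +80 mm of the station, 170 mm long along its y, top 45 mm above the table (30 mm above the base).
- pump_block (a point): centre of the top of the grey hand-pump block on the base (station x 0, y -130 mm): 130 mm along x, 60 mm along y, top 95 mm above the table. The black plunger knob is at its near end (station x -30 mm), the indicator pin in a brass collar at its far end (station x +35 mm).
- blank: loose beech blank lying flat on the pad: 100 mm (its x) by 140 mm (its y) by 22 mm thick, 0.15 to 0.31 kg. Origin at the centre of its underside, 15 mm above the table. It starts 25 to 65 mm short of the fence, up to 7 degrees askew; against the fence its origin is at x = +30 mm of the station. A push of a few N on its edge towards the robot slides it.
- plunger (a joint): pump plunger position, m, downwards: 0 = fully up, 0.014 = fully down. A spring returns it: about 8 N at the top, 13 N at the bottom, damped (released, it comes up by itself within half a second).
- plunger_top (a point): centre of the flat top of the black mushroom plunger knob, 44 mm in diameter (flat part 40 mm), 127 mm above the table when fully up; it goes straight down 14 mm.
- pin (a joint): how far the indicator pin is out, m: starts at 0 to 0.008, fully out at 0.040 (a dark band 4 mm high then shows above the collar). Ratchet: each rise of the plunger from the bottom to the very top lifts it about 8 mm (now and then up to 16); it takes 3 to 5 full strokes, and strokes short at either end lift it less or not at all. It stays between strokes; further strokes do nothing.
- pin_tip (a point): top of the white plastic indicator pin, 14 mm in diameter, in a brass collar 24 mm in diameter whose top is 99 mm above the table; 101 mm above the table when fully in, 141 mm fully out. It stands 65 mm from the plunger, towards the fence side. Not to be touched.
- star_knob: orange five-lobed plastic star knob, 38 mm across, 26 mm high, loose on the aluminium base between the blank and the pump block; leave it alone. Origin at the centre of its underside.
- star_knob2: a second star knob, 38 mm across, 26 mm high, loose on the table beyond the pump's side of the base; leave it alone. Origin at the centre of its underside.
- pencil: flat red carpenter's pencil, 175 x 14 x 7 mm, loose on the table on the other side of the base from the pump; leave it alone. Origin at the centre of its underside.
- hex_key: L-shaped steel hex key, 140 x 35 mm, 8 mm thick, loose on the table on the pump's side of the base; leave it alone. Origin under the middle of its long leg.
- glue: white glue bottle, 52 mm across, 130 mm tall, standing on the table; leave it alone. Origin at the centre of its underside.
- offcut: wood offcut, 50 x 90 x 20 mm, loose on the table behind the base; leave it alone. Origin at the centre of its underside.
- push_stick: dark wooden push stick, 40 x 160 mm, up to 32 mm high, loose on the table behind the fence; leave it alone. Origin at the centre of its underside.
There are look-alikes about, which are no part of the job. What is meant by the blank is not green or orange, and is the larger of those in its own colour.

How it is judged:
On the way, in this order (a step that is already met when the one before it is completed fails the run):
1. the blank is pushed squarely against the fence (x of blank in the frame of station above 0.0265 m and angle between the x axis of blank and the x axis of station, either way round below 0.04 rad and y of blank in the frame of station between 0.015 and 0.105 m and z of blank in the frame of station below 0.019 m), for 0.2 s.
2. after that, the plunger is pressed down (value of joint plunger above 0.011 m), for 0.05 s.
3. the indicator pin is pumped fully out (value of joint pin above 0.037 m), for 0.2 s.
At the end, for the whole second after the job is handed in: The pin is out by more than 37 mm, the plunger is back within 2 mm of its top, and the blank lies at rest flat on the base with its far edge within 3.5 mm of the fence, within 0.04 rad of square, its centre within 45 mm of the pad's centre along the fence (all of step 1 and value of joint pin above 0.037 m and value of joint plunger below 0.002 m and linear speed of blank below 0.01 m/s); the robot touches nothing.
It fails at once if the blank is lifted more than 8 mm off the base, or tipped (z of blank in the frame of station above 0.023 m or angle between blank's own z axis and vertical above 0.15 rad).
It fails at once if the robot touches the indicator pin (contact force between any of the fingers, the arm and pin_c0 above 0.3 N).
It fails at once if one of the other things is moved more than 25 mm (distance of any of star_knob, star_knob2, pencil, hex_key, glue, offcut, push_stick from where it was at the start of the episode above 0.025 m).
It also fails if it takes over 58 s, if anything falls off the work surface, if the arm or the gripper's body presses on something with over 40 N, if the wrist force passes 120 N, or if a joint passes its speed limit or range.

### The arm

A 6-joint arm with a two-finger parallel gripper is mounted at the origin on the work surface. World frame = base frame: x ahead of the robot, y to its left, z up, the work surface at z = 0. Lengths are in m, angles in rad, forces in N, time in s.
With the tool pointing down it reaches from about 0.3 to 0.95 m from the base axis. Payload 3.1 kg.
Tool frame: the origin (TCP) lies midway between the tips of the shut fingers; the grasp point (between the pads) lies 19 mm behind it (ctrl.grip_point_offset is the distance from the TCP to the grasp point, in m); z points along the fingers, y is the direction in which the jaws open and shut (so a half turn about z gives the same grasp; the last joint's range is limited). The gripper opens to 85 mm and grips with 20 to 120 N. Pads are 22 mm wide; open, the fingers measure 114 mm over their backs; the gripper's body (76 mm by 85 mm) begins 54 mm behind the grasp point. The pads swing forward as they close: fully open they stand 13 mm farther back than shut.
Start: joints at [-1.263, 0.308, 1.634, -0, 1.2, -0.07], TCP at [0.231, -0.581, 0.204] pointing down, gripper open.
Joint ranges: [-3.06, 3.06], [-0.79, 1.96], [0.05, 2.63], [-1.19, 4.34], [0.05, 2.64], [-2.94, 2.94]. Speed limits (rad/s): [2.79, 2.79, 3.14, 3.14, 3.14, 3.14].

### API

Orientations are given as a unit quaternion [w, x, y, z].
In Python, from bench import ctrl gives the robot as it stands.
- The arm moves only by the tool step_arm, never from a script. Its argument "targets" is a list that holds one entry, the list of rows, each a list of 5 numbers: the shift along the tool's x, y, z in cm, then the turn about the tool's z in degrees, then the finger opening in cm, from 0 to 8.54. In form: [[[x, y, z, turn, hand], ...]]. A call has 1 to 8 rows; each row is the pose to reach, as a shift and turn from the pose measured when the call began, along the tool's axes at that moment; what a row does not reach only later rows make up. A row lasts 1/10 s, in which the tool goes at most 50 mm and 8.59 degrees, less where a joint would pass 70% of its speed; a pose out of reach is approached as far as the arm can. A call with a gripper value outside its range is refused whole. The fingers move at their own pace and stop on an object; "newtons" is the grip in N (left out, the last holds). Time passes only in rows, so rows that repeat a pose let the fingers close. It gives the time, the measured TCP pose, the force and the opening at its end, in the units of the state.
- ctrl.observe(): the state, without advancing time (a new reading comes with each control period).
- ctrl.grab_frame(name): name is "side" or "top" or "wrist"; returns the picture (480x640x3 uint8, blue, green, red); there is no depth.
- ctrl.camera_model(name): a dict with "mtx" (3x3 intrinsics, pixels), "eye" and "attitude" of the camera in the world; the wrist camera has in their place "tool_from_camera" (4x4, takes a point from camera to tool coordinates, whose origin is the TCP and whose axes are the flange's). Camera axes: x right, y down, z forward; pixel columns grow to the right and rows downward; lengths in m; the calibration is good to about 2 mm. A picture is of the moment at which its call begins: read the wrist's pose just before it. camera_model takes no time and is no camera call.
- ctrl.hand_in(): hands the job in, once; it reports no verdict.
The state is a dict: "time": time; "joints": joint angles; "dq": joint speeds; "effort": joint torques, N m; "tcp_pos": TCP position; "tool_rot": TCP orientation; "wrist_force": force on the tool from outside, world axes, zero at the start; "wrist_torque": the same for the moment, N m; "grip_width": finger opening in m.
Only numpy, scipy, OpenCV 4.12 (cv2) and the standard library are available. Lean on these libraries where they do the work, as an engineer would, in place of code of your own. Each camera call takes 0.05 s, during which the arm holds its last target.

## Working session

There is one attempt and no reset: what is moved stays moved. The work goes in short steps, Python scripts to look and compute and a tool call to move; the robot and the scene stay as the last step left them, time stands still between calls to the robot, and variables do not carry over. Pictures are saved under pics/ and viewed, and the job is handed in when it is done.

Besides the shell and the picture viewer there is one more tool, called after "Emit:" by a JSON object that holds its "method" and its "body". step_arm: Moves the arm, as the interface text tells. Its arguments: {"type":"object","properties":{"targets":{"type":"array","items":{"type":"array","items":{"type":"array","items":{"type":"number"}}}},"newtons":{"type":"number"}},"required":["targets"]}

```bash
ls; mkdir -p pics
python3 - <<'E'
from bench import ctrl
import cv2
s=ctrl.observe(); print(s)
for n in ("side","top","wrist"):
    cv2.imwrite(f"pics/{n}0.png",ctrl.grab_frame(n)); print(n,ctrl.camera_model(n))
E
```

```text
pics
{'time': 0.0, 'joints': array([-1.26274678e+00,  3.08999469e-01,  1.63517633e+00,  9.57925665e-06,
        1.19970241e+00, -6.96860371e-02]), 'dq': array([-0.00021866,  0.0006476 , -0.0005512 , -0.00039936, -0.00056511,
        0.00021112]), 'effort': array([-9.67766246e-04, -4.15252984e+01, -2.76662761e+01, -1.93881152e-05,
        1.02553921e-02, -3.05007518e-06]), 'tcp_pos': array([ 0.23022914, -0.58010588,  0.20265546]), 'tool_rot': array([-1.13520429e-03,  9.82217119e-01,  1.87745106e-01, -1.31446400e-04]), 'wrist_force': array([ 0.50573578, -0.1926923 ,  0.44249287]), 'wrist_torque': array([-0.03880799,  0.027846  ,  0.00401582]), 'grip_width': 0.08523880501553609}
side {'mtx': array([[440.3326411 ,   0.        , 323.76697648],
       [  0.        , 440.3326411 , 245.4674169 ],
       [  0.        ,   0.        ,   1.        ]]), 'eye': array([ 0.43090122, -0.5125823 ,  0.56109811]), 'attitude': array([-0.4444874 ,  0.8887908 , -0.09976618,  0.05028493])}
top {'mtx': array([[437.23437502,   0.        , 318.71043805],
       [  0.        , 437.23437502, 235.25693004],
       [  0.        ,   0.        ,   1.        ]]), 'eye': array([0.49301888, 0.06923958, 0.87336061]), 'attitude': array([-0.01489568,  0.7159916 , -0.69645849,  0.04560387])}
wrist {'mtx': array([[356.62195973,   0.        , 321.74173697],
       [  0.        , 356.62195973, 240.0208624 ],
       [  0.        ,   0.        ,   1.        ]]), 'tool_from_camera': array([[-3.49317289e-04, -9.49594671e-01, -3.13480204e-01,
         7.93119698e-02],
       [ 9.99999917e-01, -3.97052477e-04,  8.84319192e-05,
         3.28466883e-04],
       [-2.08442570e-04, -3.13480147e-01,  9.49594731e-01,
        -1.71463286e-01],
       [ 0.00000000e+00,  0.00000000e+00,  0.00000000e+00,
         1.00000000e+00]])}
```

View pics/top0.png

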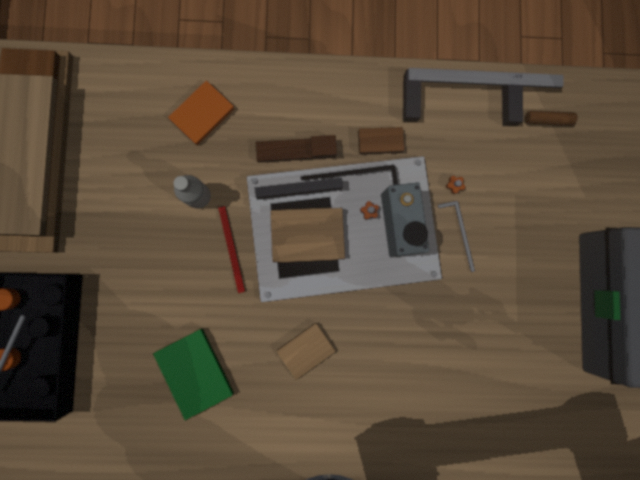

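View pics/side0.png

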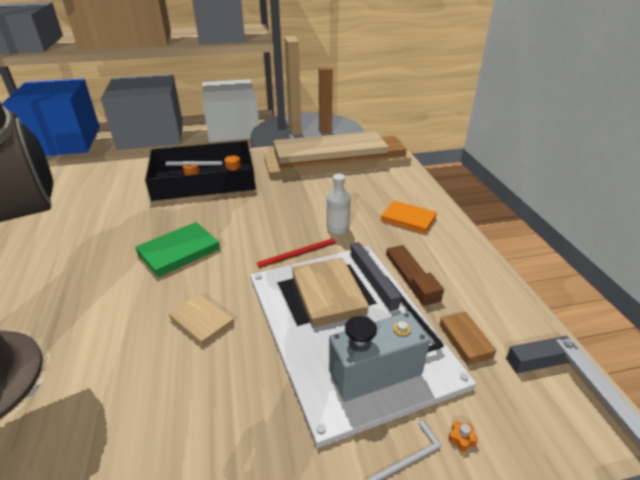

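The candidates in the top view are the beech piece on the pad (307,235), a smaller beech piece at (306,350), a green one at (195,373) and an orange one at (203,112). The one on the pad fits: it's beech, it's the larger of the two beech pieces, and it lies flat on the pad. Next I'll measure it and look at an enlarged crop.

```bash
cat > h.py <<'E'
import numpy as np, cv2
from bench import ctrl
from scipy.spatial.transform import Rotation as R
def q2R(q): return R.from_quat([q[1],q[2],q[3],q[0]]).as_matrix()
def ray(name,uv,z,s=None):
    c=ctrl.camera_model(name); 
    if name=="wrist":
        T=c["tool_from_camera"]; Rt=q2R(s["tool_rot"]); A=Rt@T[:3,:3]; e=s["tcp_pos"]+Rt@T[:3,3]
    else: A=q2R(c["attitude"]); e=c["eye"]
    uv=np.atleast_2d(np.array(uv,float)); d=np.c_[uv,np.ones(len(uv))]@np.linalg.inv(c["mtx"]).T@A.T
    return e+d*((z-e[2])/d[:,2])[:,None]
def proj(name,p,s=None):
    c=ctrl.camera_model(name); 
    if name=="wrist":
        T=c["tool_from_camera"]; Rt=q2R(s["tool_rot"]); A=Rt@T[:3,:3]; e=s["tcp_pos"]+Rt@T[:3,3]
    else: A=q2R(c["attitude"]); e=c["eye"]
    q=(np.atleast_2d(p)-e)@A@c["mtx"].T; return q[:,:2]/q[:,2:]
E
python3 - <<'E'
from h import *
im=cv2.imread("pics/top0.png")
cv2.imwrite("pics/crop0.png",cv2.resize(im[140:320,220:480],None,fx=3,fy=3,interpolation=cv2.INTER_CUBIC))
hsv=cv2.cvtColor(im,cv2.COLOR_BGR2HSV)
for uv in [(260,220),(400,270),(307,235),(306,350),(300,265),(305,205),(230,240)]: print(uv,hsv[uv[1],uv[0]])
print(ray("top",[(248,177),(424,157),(441,279),(262,300)],0.015))
E
```

```text
(260, 220) [165   4 123]
(400, 270) [ 15   4 119]
(307, 235) [ 15 102 107]
(306, 350) [ 16 109 117]
(300, 265) [ 5 48 32]
(305, 205) [ 6 40 32]
(230, 240) [  2 196  95]
[[ 0.6788335   0.17595214  0.015     ]
 [ 0.73252102 -0.17637482  0.015     ]
 [ 0.48748543 -0.21167008  0.015     ]
 [ 0.43818435  0.13949956  0.015     ]]
```

View pics/crop0.png

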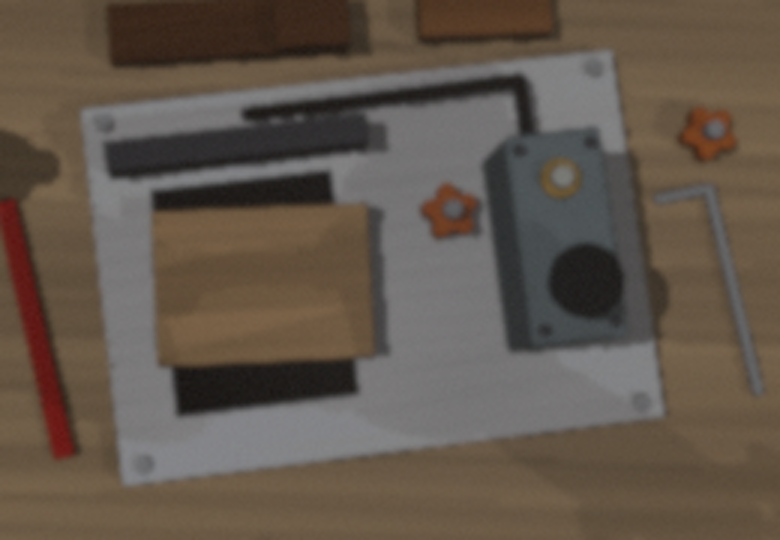

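The crop confirms it: the large beech blank is on the pad (crop corners about (152,209), (367,205), (374,355), (160,366)), with the fence above it. The star knob sits close to its right at crop (450,212), and the pump block is on the right with plunger at (587,281) and pin at (562,177).

Run:
```python
from h import *
def fit(loc,w):
    loc=np.array(loc,float);w=w[:,:2];a=loc-loc.mean(0);b=w-w.mean(0)
    th=np.arctan2((a[:,0]*b[:,1]-a[:,1]*b[:,0]).sum(),(a*b).sum())
    M=np.array([[np.cos(th),-np.sin(th)],[np.sin(th),np.cos(th)]]);t=w.mean(0)-M@loc.mean(0)
    return th,M,t,(w-(loc@M.T+t))
c=lambda l:np.array(l)/3.+[220,140]-0.33
W=ray("top",c([(81,110),(612,50),(664,415),(122,485)]),0.015)
th,M,t,r=fit([(.13,.16),(.13,-.2),(-.12,-.2),(-.12,.16)],W); print("station",th,t,"\n",r)
im=cv2.imread("pics/top0.png");hsv=cv2.cvtColor(im,cv2.COLOR_BGR2HSV)
m=cv2.inRange(hsv,(10,60,50),(25,255,255)); mm=np.zeros_like(m);mm[200:270,262:352]=m[200:270,262:352]
n,l,st,ce=cv2.connectedComponentsWithStats(mm);k=1+st[1:,4].argmax();print(st[k])
cnt=max(cv2.findContours((l==k).astype('uint8'),0,1)[0],key=cv2.contourArea)
W=ray("top",cnt[:,0,:],0.037)
rect=cv2.minAreaRect((W[:,:2]*1000).astype('float32'));print("rect",rect)
W=ray("top",c([(152,209),(367,205),(374,355),(160,366)]),0.037)
tb,Mb,tt,r=fit([(.05,.07),(.05,-.07),(-.05,-.07),(-.05,.07)],W);print("blank",tb,tt,"\n",r)
print("rel deg",np.degrees(tb-th),"st xy",M.T@(tt-t), M.T@(np.array(rect[0])/1000-t))
for nm,p,z in (("plunger",(587,281),.127),("pin",(562,177),.101),("star",(450,212),.041)):
    w=ray("top",c([p]),z)[0];print(nm,w,M.T@(w[:2]-t))
np.savez("st.npz",th=th,M=M,t=t)
```

```text
station 0.1493282385945357 [0.57681422 0.00249962] 
 [[-0.00149087 -0.00143912]
 [-0.00125702  0.00024209]
 [ 0.00154602  0.00145403]
 [ 0.00120187 -0.000257  ]]
[ 271  207   74   56 3830]
rect ((566.4757080078125, 55.27124786376953), (103.05626678466797, 138.73263549804688), 3.9577364921569824)
blank 0.06870805273985822 [0.56687073 0.05527771] 
 [[ 0.00060505 -0.00044766]
 [-0.00194842  0.00114305]
 [ 0.00120612  0.0014662 ]
 [ 0.00013725 -0.00216159]]
rel deg -4.619196393033319 st xy [-0.00198083  0.05367006] [-0.00237242  0.05372245]
plunger [ 0.56583317 -0.12982787  0.127     ] [-0.03054572 -0.12922115]
pin [ 0.63071452 -0.12114586  0.101     ] [ 0.03490523 -0.13028842]
star [ 0.61619294 -0.06330478  0.041     ] [ 0.02915051 -0.07093061]
```

```bash
cat >> h.py <<'E'
def tgt(*pts):
    S=np.load("st.npz");s=ctrl.observe();Rt=q2R(s["tool_rot"])
    yaw=np.arctan2(Rt[1,0],Rt[0,0])
    p=np.append(S["M"].T@(s["tcp_pos"][:2]-S["t"]),s["tcp_pos"][2])
    print("t",round(s["time"],2),"tcp st(mm)",np.round(p*1000,1),"turn needed",np.round(np.degrees(yaw-S["th"]),2),"F",np.round(s["wrist_force"],1),"w",round(s["grip_width"],4))
    for q in pts:
        w=np.append(S["t"]+S["M"]@np.array(q[:2])/1000,q[2]/1000)
        print(q,"->",np.round(Rt.T@(w-s["tcp_pos"])*100,2))
E
python3 -c "
from h import *
tgt((-86,54,200),(-86,54,100))"
```

```text
t 0.15 tcp st(mm) [-429.4 -524.7  202.9] turn needed 13.09 F [-0.2 -0.2  0.2] w 0.0855
(-86, 54, 200) -> [ 46.55 -48.59   0.38]
(-86, 54, 100) -> [ 46.55 -48.58  10.38]
```

Emit:
{"method": "step_arm", "body": {"targets": [[[3, -3, 0, 3, 8.5], [6, -6, 0, 6, 8.5], [9.4, -9.8, 0, 9, 8.5], [12.7, -13.3, 0, 13, 8.5], [16, -16.7, 0, 13, 8.5], [19.3, -20.1, 0, 13, 8.5], [22.6, -23.6, 0, 13, 8.5], [26, -27, 0, 13, 8.5]]]}}

```text
time: 0.95
tcp_pos: [0.3725, -0.2314, 0.2033]
tool_rot: [-0.001, 0.997, 0.075, -0.0]
wrist_force: [0.2, -0.6, 0.2]
grip_width: 0.0849
```

```bash
python3 -c "
from h import *
tgt((-86,54,200),(-86,54,100))"
```

```text
t 0.95 tcp st(mm) [-236.9 -200.9  203.3] turn needed 0.05 F [ 0.2 -0.6  0.2] w 0.0849
(-86, 54, 200) -> [ 15.11 -25.48   0.38]
(-86, 54, 100) -> [ 15.11 -25.46  10.38]
```

Emit:
{"method": "step_arm", "body": {"targets": [[[2.5, -4.2, 0, 0, 8.5], [5, -8.5, 0, 0, 8.5], [7.5, -12.7, 0, 0, 8.5], [10, -17, 0, 0, 8.5], [12.5, -21.2, 0, 0, 8.5], [15, -25.4, 2, 0, 8.5], [15.1, -25.5, 6, 0, 8.5], [15.1, -25.5, 10, 0, 8.5]]]}}

```text
time: 1.75
tcp_pos: [0.4851, 0.0455, 0.1035]
tool_rot: [-0.001, 0.997, 0.077, 0.002]
wrist_force: [-0.0, -0.6, -1.2]
grip_width: 0.0848
```

Run:
```python
from h import *
tgt((-86,54,15))
cv2.imwrite("pics/top1.png",ctrl.grab_frame("top")[100:340,180:500]);s=ctrl.observe();cv2.imwrite("pics/wr1.png",ctrl.grab_frame("wrist"))
```

```text
t 1.75 tcp st(mm) [-84.3  56.2 103.5] turn needed 0.27 F [-0.  -0.6 -1.2] w 0.0848
(-86, 54, 15) -> [-0.2   0.23  8.85]
```

View pics/wr1.png

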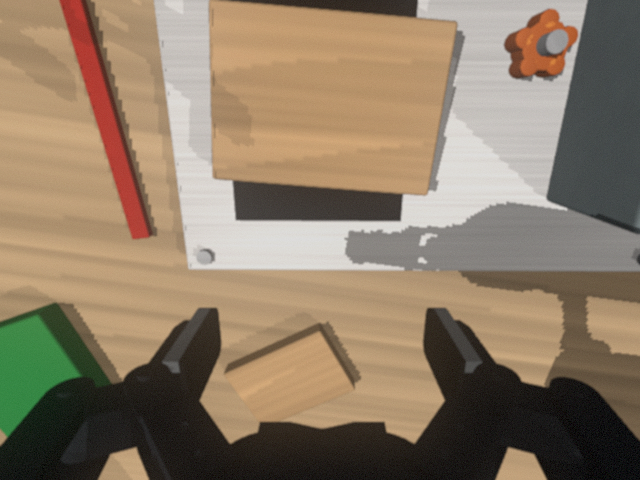

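The wrist view shows the open fingertips at (205,315) and (437,315). The blank's near edge runs from (213,178) to (428,195), so both fingers face it. I'll check that edge by ray.

Run:
```python
from h import *
S=np.load("st.npz");s=ctrl.observe()
w=ray("wrist",[(213,178),(428,195),(211,0),(456,21)],.037,s);print((w[:,:2]-S["t"])@S["M"])
w=ray("wrist",[(188,269)],.015,s);print("base corner",(w[:,:2]-S["t"])@S["M"])
```

```text
[[-0.04807906  0.12622522]
 [-0.05885621 -0.01417224]
 [ 0.05103139  0.11767453]
 [ 0.04098258 -0.02009402]]
base corner [[-0.1221005   0.15926096]]
```

Emit:
{"method": "step_arm", "body": {"targets": [[[-0.2, 0.2, 3, 0, 8.5], [-0.2, 0.2, 6, 0, 8.5], [-0.2, 0.2, 8, 0, 8.5], [-0.2, 0.2, 8.9, 0, 8.5], [-0.2, 0.2, 8.9, 0, 8.5]]]}}

```text
time: 2.35
tcp_pos: [0.4744, 0.0416, 0.0094]
tool_rot: [-0.001, 0.997, 0.075, -0.007]
wrist_force: [-0.9, -0.1, -0.6]
grip_width: 0.0851
```

Run:
```python
from h import *
tgt((-60,54,15),(-31,54,15))
```

```text
t 2.35 tcp st(mm) [-95.5  54.    9.4] turn needed 0.1 F [-0.9 -0.1 -0.6] w 0.0851
(-60, 54, 15) -> [ 3.54 -0.   -0.61]
(-31, 54, 15) -> [ 6.44  0.   -0.65]
```

Emit:
{"method": "step_arm", "body": {"targets": [[[1, 0, -0.6, 0, 8.5], [1, 0, -0.6, 0, 8.5], [1, 0, -0.6, 0, 8.5]]]}}

```text
time: 2.65
tcp_pos: [0.4868, 0.0431, 0.0172]
tool_rot: [-0.001, 0.997, 0.075, -0.005]
wrist_force: [0.7, -0.4, -0.4]
grip_width: 0.0846
```

Run:
```python
from h import *
tgt((-60,54,15),(-31,54,15))
```

```text
t 2.65 tcp st(mm) [-82.9  53.6  17.2] turn needed 0.1 F [ 0.7 -0.4 -0.4] w 0.0846
(-60, 54, 15) -> [ 2.29 -0.04  0.2 ]
(-31, 54, 15) -> [ 5.19 -0.03  0.17]
```

Next I'll push slowly: first contact at about x −70, then on to just short of the fence.

Emit:
{"method": "step_arm", "body": {"targets": [[[0.6, 0, 0.1, 0, 8.5], [1.2, 0, 0.1, 0, 8.5], [1.7, 0, 0.1, 0, 8.5], [2.2, 0, 0.1, 0, 8.5], [2.6, 0, 0.1, 0, 8.5], [3.0, 0, 0.1, 0, 8.5], [3.0, 0, 0.1, 0, 8.5]]]}}

```text
time: 3.35
tcp_pos: [0.5172, 0.0477, 0.0159]
tool_rot: [-0.001, 0.997, 0.075, -0.005]
wrist_force: [-0.4, -0.4, -0.3]
grip_width: 0.0849
```

Run:
```python
from h import *
tgt((-31,54,16))
cv2.imwrite("pics/wr2.png",ctrl.grab_frame("wrist"));cv2.imwrite("pics/top2.png",cv2.resize(ctrl.grab_frame("top")[140:320,220:480],None,fx=3,fy=3))
```

```text
t 3.35 tcp st(mm) [-52.3  53.6  15.9] turn needed 0.1 F [-0.4 -0.4 -0.3] w 0.0849
(-31, 54, 16) -> [ 2.13 -0.03 -0.03]
```

View pics/wr2.png

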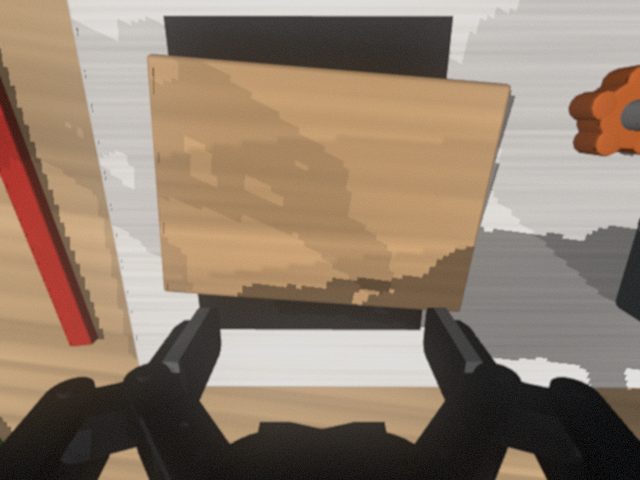

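Not touching yet: the wrist view shows the blank still askew, and the right tip (440,312) just reaching its near edge. I'll push on.

Emit:
{"method": "step_arm", "body": {"targets": [[[0.4, 0, 0, 0, 8.5], [0.8, 0, 0, 0, 8.5], [1.2, 0, 0, 0, 8.5], [1.5, 0, 0, 0, 8.5], [1.8, 0, 0, 0, 8.5], [2.1, 0, 0, 0, 8.5], [2.1, 0, 0, 0, 8.5]]]}}

```text
time: 4.15
tcp_pos: [0.5377, 0.0509, 0.0156]
tool_rot: [-0.001, 0.997, 0.075, -0.005]
wrist_force: [-0.2, -0.6, -0.4]
grip_width: 0.0851
```

Run:
```python
from h import *
tgt((-31,54,16))
cv2.imwrite("pics/wr3.png",ctrl.grab_frame("wrist"));cv2.imwrite("pics/top3.png",cv2.resize(ctrl.grab_frame("top")[140:320,220:480],None,fx=3,fy=3))
```

```text
t 4.15 tcp st(mm) [-31.5  53.7  15.6] turn needed 0.1 F [-0.2 -0.6 -0.4] w 0.0851
(-31, 54, 16) -> [ 0.05 -0.03 -0.04]
```

View pics/wr3.png

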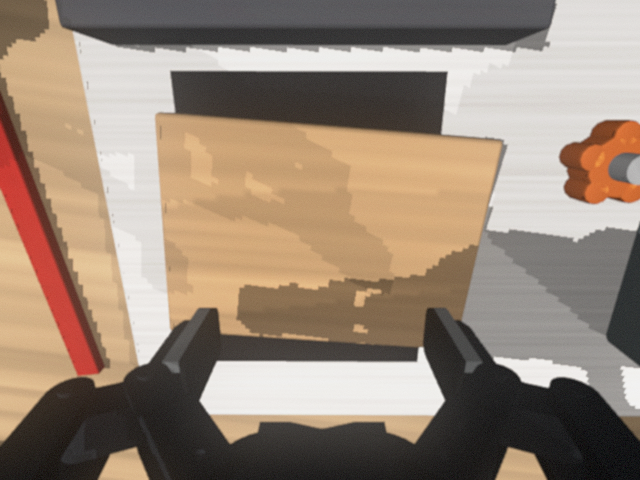

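Run:
```python
from h import *
S=np.load("st.npz");s=ctrl.observe()
w=ray("wrist",[(168,330),(462,348),(157,114),(503,141)],.037,s);print((w[:,:2]-S["t"])@S["M"])
# where would fingertip points (tool frame) project
Rt=q2R(s["tool_rot"])
for z in (0,-.013,-.02,-.03):
  for x in (-.011,0,.011):
    print(z,x,proj("wrist",s["tcp_pos"]+Rt@np.array([x,.0425,z]),s)[0])
```

```text
[[-0.04814112  0.12749522]
 [-0.05787957 -0.01595517]
 [ 0.05047963  0.11819163]
 [ 0.04041959 -0.01979733]]
0 -0.011 [399.92611129 299.89068289]
0 0 [401.35490657 281.14426553]
0 0.011 [402.83717376 261.69627329]
-0.013 -0.011 [405.32865128 312.15101694]
-0.013 0 [406.96425458 292.32593593]
-0.013 0.011 [408.66546511 271.70563229]
-0.02 -0.011 [408.55863402 319.48102604]
-0.02 0 [410.32468986 299.02462528]
-0.02 0.011 [412.16443501 277.71467401]
-0.03 -0.011 [413.63083682 330.9917045 ]
-0.03 0 [415.61206616 309.56447749]
-0.03 0.011 [417.6810027  287.18868675]
```

View pics/top3.png

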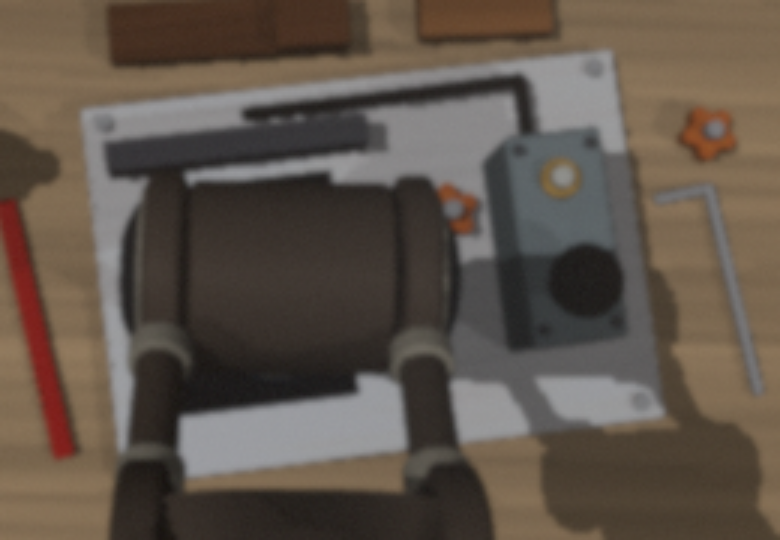

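The blank hasn't moved: its near right corner is still at x −58, and the fingers overlap it in the image with no force. So the open tips stand higher than I assumed. I'll back off and examine the finger geometry.

Emit:
{"method": "step_arm", "body": {"targets": [[[-0.5, 0, -1, 0, 8.5], [-1.5, 0, -2, 0, 8.5], [-3, 0, -2, 0, 8.5], [-4.5, 0, -2, 0, 8.5], [-6, 0, -2, 0, 8.5], [-6, 0, -2, 0, 4.3], [-6, 0, -2, 0, 4.3], [-6, 0, -2, 0, 4.3]]]}}

```text
time: 5.05
tcp_pos: [0.4792, 0.0418, 0.0367]
tool_rot: [-0.001, 0.997, 0.075, -0.005]
wrist_force: [0.6, -0.1, -0.6]
grip_width: 0.0443
```

Run:
```python
from h import *
tgt((-31,54,16))
cv2.imwrite("pics/wr4.png",ctrl.grab_frame("wrist"));cv2.imwrite("pics/side4.png",cv2.resize(ctrl.grab_frame("side")[170:400,180:480],None,fx=2.5,fy=2.5))
```

```text
t 5.05 tcp st(mm) [-90.6  53.4  36.7] turn needed 0.1 F [ 0.6 -0.1 -0.6] w 0.0443
(-31, 54, 16) -> [ 5.98 -0.04  2.02]
```

View pics/wr4.png

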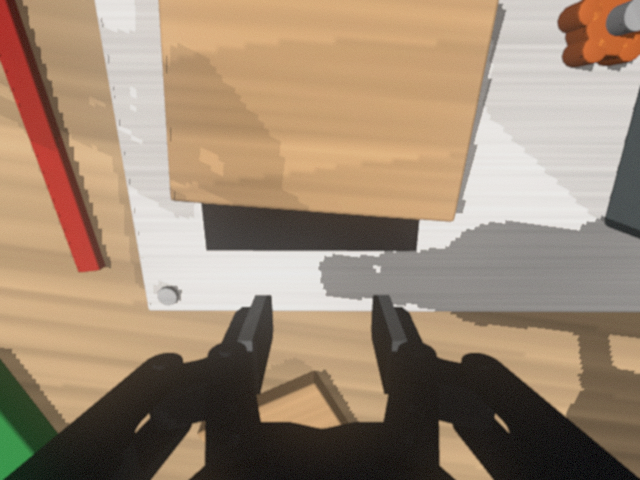

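View pics/side4.png

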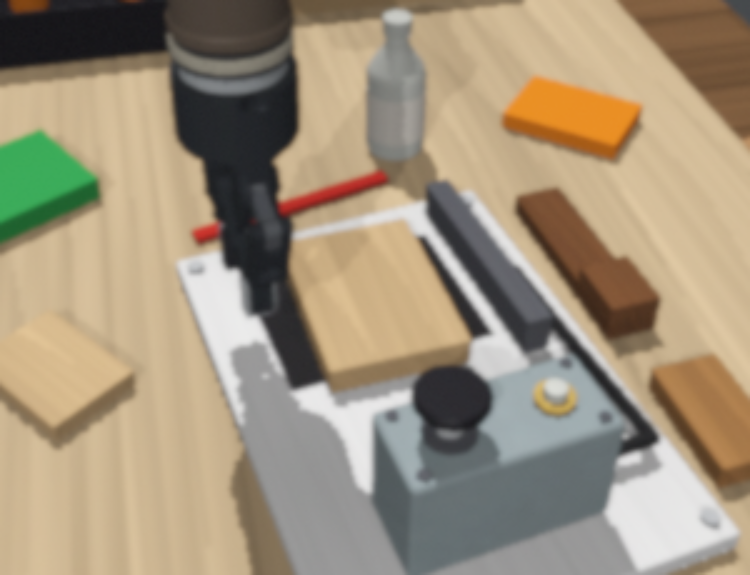

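Run:
```python
from h import *
s=ctrl.observe();Rt=q2R(s["tool_rot"])
def line(n,uv):
    a=ray(n,[uv],0.,s)[0];b=ray(n,[uv],0.1,s)[0];d=b-a;return a,d/np.linalg.norm(d)
for wu in [(375,297),(383,297),(383,310)]:
  for su in [(284.8,293),(284.8,289)]:
    a,d=line("wrist",wu);b,e=line("side",su)
    k=np.linalg.lstsq(np.c_[d,-e],b-a,rcond=None)[0];p=a+k[0]*d;q=b+k[1]*e
    print(wu,su,(p+q)/2,np.linalg.norm(p-q),"tool",Rt.T@((p+q)/2-s["tcp_pos"]))
```

```text
(375, 297) (284.8, 293) [0.48762967 0.01895906 0.06524423] 0.0018328529087725883 tool [ 0.00482136  0.02382418 -0.02893973]
(375, 297) (284.8, 289) [0.48942157 0.02084018 0.07141402] 0.004344896343082137 tool [ 0.00681519  0.02221428 -0.03512428]
(383, 297) (284.8, 293) [0.48817936 0.01622967 0.0671678 ] 0.0036746963173596085 tool [ 0.00493478  0.02659896 -0.03087352]
(383, 297) (284.8, 289) [0.48994858 0.01820966 0.07325631] 0.006101596300136727 tool [ 0.00692188  0.02488816 -0.0369764 ]
(383, 310) (284.8, 293) [0.48587514 0.01495557 0.0700341 ] 0.001150446720634774 tool [ 0.00243682  0.0275023  -0.03371829]
(383, 310) (284.8, 289) [0.48770992 0.0169864  0.07592396] 0.0014598778765132082 tool [ 0.00449834  0.02575175 -0.0396231 ]
```

Emit:
{"method": "step_arm", "body": {"targets": [[[0, 0, 0, 0, 0], [0, 0, 0, 0, 0], [0, 0, 0, 0, 0], [0, 0, 0, 0, 0], [0, 0, 0, 0, 0]]]}}

```text
time: 5.65
tcp_pos: [0.479, 0.0418, 0.0364]
tool_rot: [-0.001, 0.997, 0.076, -0.005]
wrist_force: [-0.4, -0.2, 0.1]
grip_width: 0.0002
```

Run:
```python
from h import *
tgt((-31,54,16))
cv2.imwrite("pics/wr5.png",cv2.resize(ctrl.grab_frame("wrist")[220:420,200:440],None,fx=3,fy=3));cv2.imwrite("pics/side5.png",cv2.resize(ctrl.grab_frame("side")[220:340,220:380],None,fx=5,fy=5,interpolation=cv2.INTER_CUBIC))
s=ctrl.observe();print("tcp proj",proj("wrist",s["tcp_pos"],s),proj("side",s["tcp_pos"]))
```

```text
t 5.65 tcp st(mm) [-90.9  53.5  36.4] turn needed 0.11 F [-0.4 -0.2  0.1] w 0.0002
(-31, 54, 16) -> [ 6.01 -0.04  1.98]
tcp proj [[320.60717747 281.17809597]] [[279.14119851 297.40093684]]
```

View pics/wr5.png

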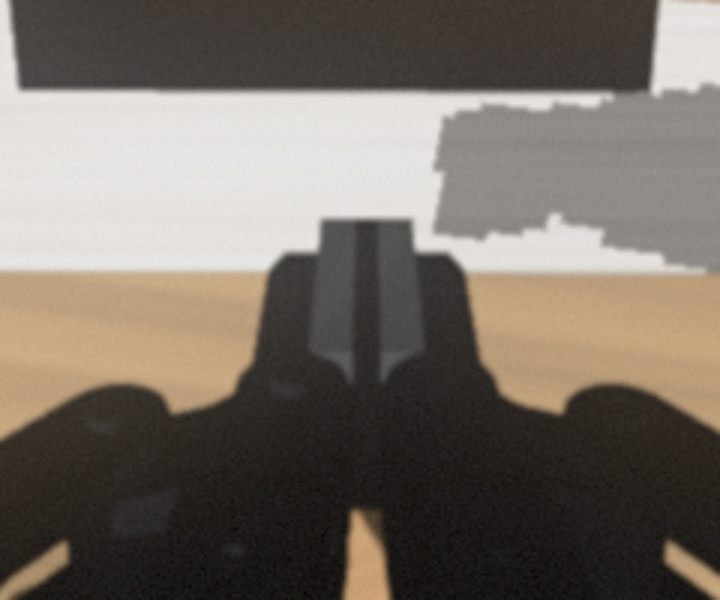

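View pics/side5.png

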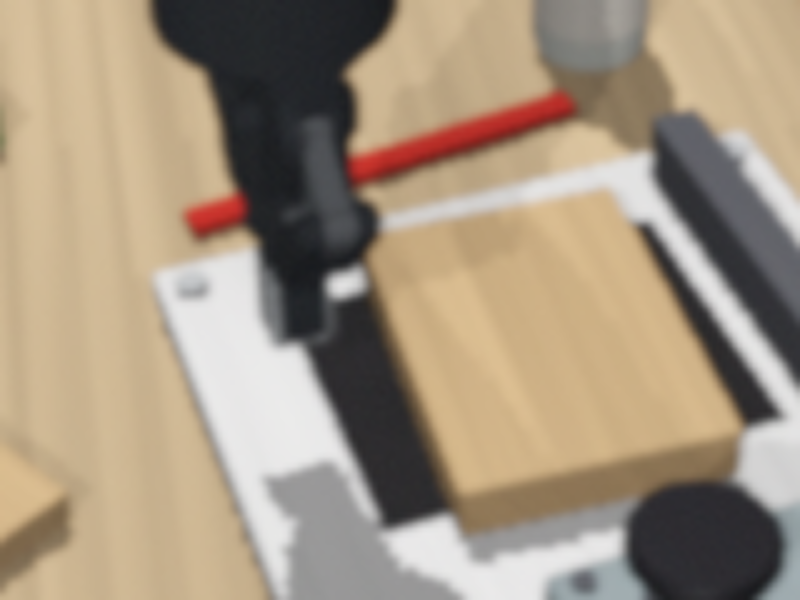

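Run:
```python
from h import *
print("gpo",ctrl.grip_point_offset)
s=ctrl.observe();Rt=q2R(s["tool_rot"]);S=np.load("st.npz")
def line(n,uv):
    a=ray(n,[uv],0.,s)[0];b=ray(n,[uv],0.1,s)[0];d=b-a;return a,d/np.linalg.norm(d)
for wu,su in [((337.3,293),(285.6,286)),((330,293),(285.6,286)),((337.3,293),(285.6,288))]:
    a,d=line("wrist",wu);b,e=line("side",su)
    k=np.linalg.lstsq(np.c_[d,-e],b-a,rcond=None)[0];p=a+k[0]*d;q=b+k[1]*e
    print(wu,su,(p+q)/2,np.linalg.norm(p-q),"tool",Rt.T@((p+q)/2-s["tcp_pos"]))
# check side cam with plunger and base corner
for q in [(-.03,-.13,.127),(.035,-.13,.101),(-.12,.16,.015)]:
    print(proj("side",np.append(S["t"]+S["M"]@np.array(q[:2]),q[2])))
```

```text
gpo 0.0187
(337.3, 293) (285.6, 286) [0.48980289 0.03534867 0.06681972] 0.0020373449336444182 tool [ 0.00942442  0.00793844 -0.03051866]
(330, 293) (285.6, 286) [0.48933804 0.03798162 0.06511866] 0.0037820819027223093 tool [ 0.00937811  0.00527105 -0.0288084 ]
(337.3, 293) (285.6, 288) [0.4888722  0.03467235 0.0635279 ] 0.0034710167850041697 tool [ 0.00843502  0.00847763 -0.02721865]
[[359.34145696 325.48729277]]
[[400.51940031 325.72738595]]
[[248.98872822 273.31688811]]
```

Both cameras agree that the actual tips lie about 28 mm behind the reported TCP when shut, and about 41 mm when fully open. That's more than stated, so I'll correct empirically and descend with the force in view.

Emit:
{"method": "step_arm", "body": {"targets": [[[0, 0, 0, 0, 8.5], [0, 0, 0, 0, 8.5], [0, 0, 1, 0, 8.5], [0, 0, 2, 0, 8.5], [0, 0, 3, 0, 8.5], [0, 0, 4, 0, 8.5], [0, 0, 4, 0, 8.5], [0, 0, 4, 0, 8.5]]]}}

```text
time: 6.55
tcp_pos: [0.478, 0.0419, -0.0042]
tool_rot: [-0.001, 0.997, 0.075, -0.006]
wrist_force: [-0.9, -0.4, -0.1]
grip_width: 0.0851
```

Run:
```python
from h import *
tgt((-31,54,-16))
cv2.imwrite("pics/side6.png",cv2.resize(ctrl.grab_frame("side")[220:340,220:380],None,fx=5,fy=5,interpolation=cv2.INTER_CUBIC))
```

```text
t 6.55 tcp st(mm) [-91.8  53.7  -4.2] turn needed 0.1 F [-0.9 -0.4 -0.1] w 0.0851
(-31, 54, -16) -> [ 6.1  -0.02  1.11]
```

View pics/side6.png

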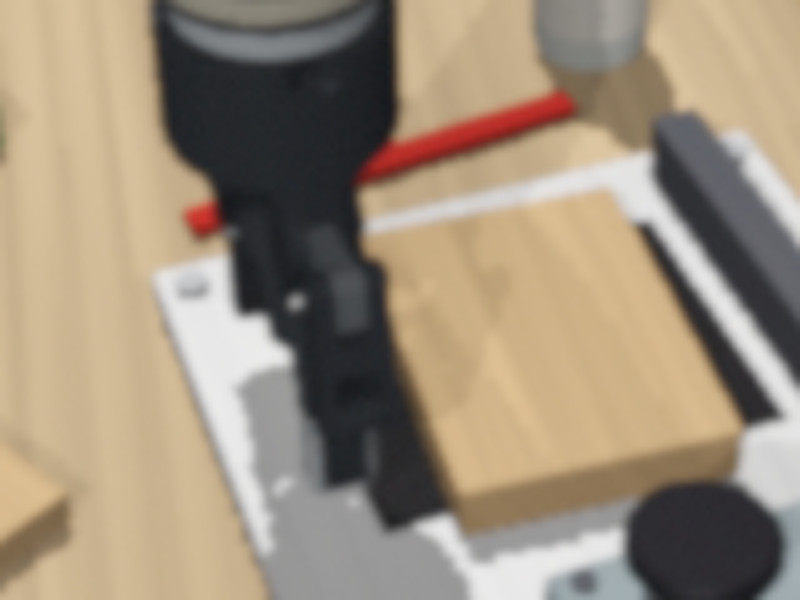

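Run:
```python
from h import *
S=np.load("st.npz")
for z in (.015,.025,.035,.045):
    w=ray("side",[(286,317.5),(294,315)],z);print(z,np.round(((w[:,:2]-S["t"])@S["M"])*1000,1))
```

```text
0.015 [[-89.   24.1]
 [-74.5  24.7]]
0.025 [[-91.4  14.7]
 [-77.2  15.3]]
0.035 [[-93.8   5.4]
 [-79.8   5.9]]
0.045 [[-96.2  -4. ]
 [-82.5  -3.4]]
```

The tip is at about z 37, which matches TCP + 41 mm. I'll lower by 1.4 cm.

Emit:
{"method": "step_arm", "body": {"targets": [[[0, 0, 0.5, 0, 8.5], [0, 0, 1, 0, 8.5], [0, 0, 1.4, 0, 8.5], [0, 0, 1.4, 0, 8.5], [1, 0, 1.4, 0, 8.5], [1.5, 0, 1.4, 0, 8.5], [2, 0, 1.4, 0, 8.5], [2, 0, 1.4, 0, 8.5]]]}}

```text
time: 7.4
tcp_pos: [0.4999, 0.045, -0.0176]
tool_rot: [-0.001, 0.997, 0.076, -0.004]
wrist_force: [0.3, -0.5, 1.0]
grip_width: 0.0851
```

Run:
```python
from h import *
tgt((-31,54,-18))
cv2.imwrite("pics/wr7.png",ctrl.grab_frame("wrist"));cv2.imwrite("pics/side7.png",cv2.resize(ctrl.grab_frame("side")[220:340,220:380],None,fx=5,fy=5,interpolation=cv2.INTER_CUBIC))
```

```text
t 7.4 tcp st(mm) [-69.7  53.5 -17.6] turn needed 0.12 F [ 0.3 -0.5  1. ] w 0.0851
(-31, 54, -18) -> [ 3.87 -0.04  0.01]
```

View pics/side7.png

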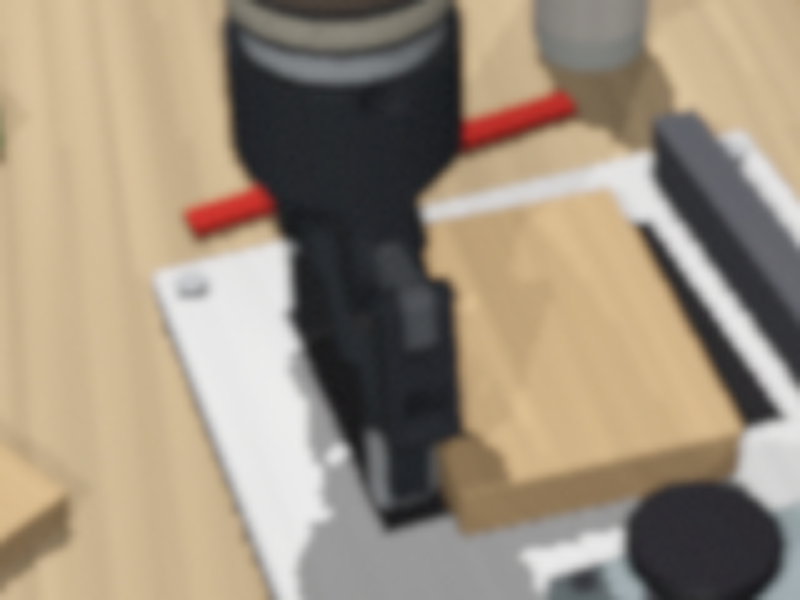

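View pics/wr7.png

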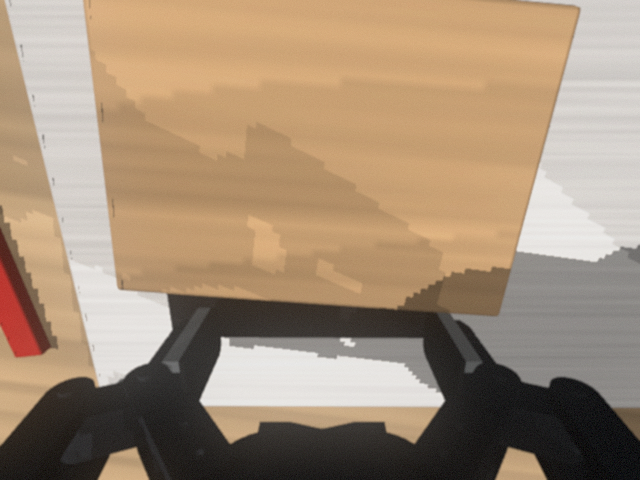

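The tips now sit beside the blank, below its top, with the right finger almost touching (438,312). Pushing.

Emit:
{"method": "step_arm", "body": {"targets": [[[0.4, 0, 0, 0, 8.5], [0.8, 0, 0, 0, 8.5], [1.2, 0, 0, 0, 8.5], [1.6, 0, 0, 0, 8.5], [2.0, 0, 0, 0, 8.5], [2.4, 0, 0, 0, 8.5], [2.8, 0, 0, 0, 8.5], [3.0, 0, 0, 0, 8.5]]]}}

```text
time: 8.3
tcp_pos: [0.5288, 0.0496, -0.0182]
tool_rot: [-0.001, 0.997, 0.076, -0.005]
wrist_force: [-2.2, -0.5, 0.8]
grip_width: 0.0849
```

Run:
```python
from h import *
tgt((-31,54,-18))
cv2.imwrite("pics/wr8.png",ctrl.grab_frame("wrist"))
```

```text
t 8.3 tcp st(mm) [-40.5  53.7 -18.2] turn needed 0.11 F [-2.2 -0.5  0.8] w 0.0849
(-31, 54, -18) -> [ 0.95 -0.02 -0.03]
```

View pics/wr8.png

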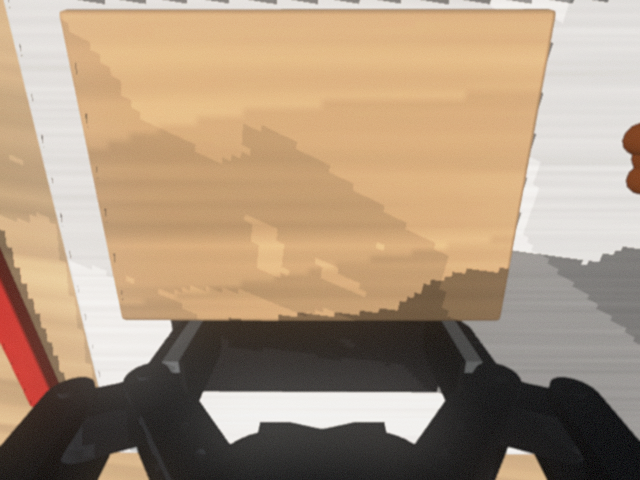

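The push worked: the near edge is level (row 320) and the blank is moving square at about 2 N. Roughly 10 mm to go.

Emit:
{"method": "step_arm", "body": {"targets": [[[0.3, 0, 0, 0, 8.5], [0.5, 0, 0, 0, 8.5], [0.7, 0, 0, 0, 8.5], [0.8, 0, 0, 0, 8.5], [0.9, 0, 0, 0, 8.5], [0.9, 0, 0, 0, 8.5]]]}}

```text
time: 8.95
tcp_pos: [0.5379, 0.051, -0.0183]
tool_rot: [-0.001, 0.997, 0.076, -0.005]
wrist_force: [-1.9, 0.7, 0.9]
grip_width: 0.0851
```

Run:
```python
from h import *
tgt((-31,54,-18))
s=ctrl.observe();im=ctrl.grab_frame("wrist");cv2.imwrite("pics/wr9.png",im)
```

```text
t 8.95 tcp st(mm) [-31.3  53.8 -18.3] turn needed 0.11 F [-1.9  0.7  0.9] w 0.0851
(-31, 54, -18) -> [ 0.03 -0.02 -0.03]
```

View pics/wr9.png

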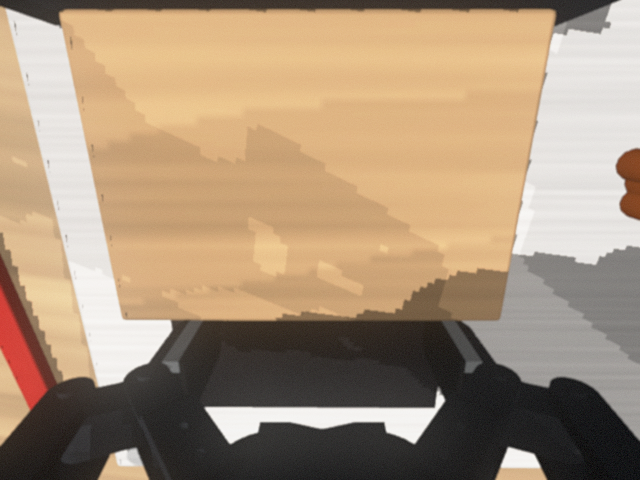

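Very close to the fence, with force still at sliding level. I'll continue in 1 mm steps until the force rises.

Emit:
{"method": "step_arm", "body": {"targets": [[[0.1, 0, 0, 0, 8.5], [0.2, 0, 0, 0, 8.5], [0.2, 0, 0, 0, 8.5]]]}}

```text
time: 9.3
tcp_pos: [0.5377, 0.051, -0.0185]
tool_rot: [-0.001, 0.997, 0.076, -0.007]
wrist_force: [-6.0, -1.7, 5.0]
grip_width: 0.0847
```

Emit:
{"method": "step_arm", "body": {"targets": [[[0.1, 0, 0, 0, 8.5], [0.2, 0, 0, 0, 8.5], [0.2, 0, 0, 0, 8.5]]]}}

```text
time: 9.6
tcp_pos: [0.5375, 0.0511, -0.0187]
tool_rot: [-0.001, 0.997, 0.076, -0.009]
wrist_force: [-7.0, -2.0, 6.1]
grip_width: 0.085
```

The force has risen to 7 N and the TCP has stalled, so the blank is against the fence. I'll back off and check.

Emit:
{"method": "step_arm", "body": {"targets": [[[-1, 0, 0, 0, 8.5], [-2, 0, 0, 0, 8.5], [-4, 0, -1, 0, 8.5], [-6, 0, -5, 0, 8.5], [-8, 0, -9, 0, 8.5], [-10, 0, -13, 0, 8.5], [-12, 0, -17, 0, 8.5], [-12, 0, -20, 0, 8.5]]]}}

```text
time: 10.4
tcp_pos: [0.421, 0.0327, 0.1854]
tool_rot: [-0.001, 0.997, 0.076, -0.008]
wrist_force: [-0.0, 0.3, -0.1]
grip_width: 0.0848
```

Run:
```python
from h import *
tgt((-30,-130,180))
s=ctrl.observe();im=ctrl.grab_frame("wrist");cv2.imwrite("pics/wr10.png",im)
cv2.imwrite("pics/side10.png",cv2.resize(ctrl.grab_frame("side")[220:360,240:440],None,fx=4,fy=4,interpolation=cv2.INTER_CUBIC))
```

```text
t 10.4 tcp st(mm) [-149.6   53.   185.4] turn needed 0.11 F [-0.   0.3 -0.1] w 0.0848
(-30, -130, 180) -> [11.93 18.32  0.29]
```

View pics/wr10.png

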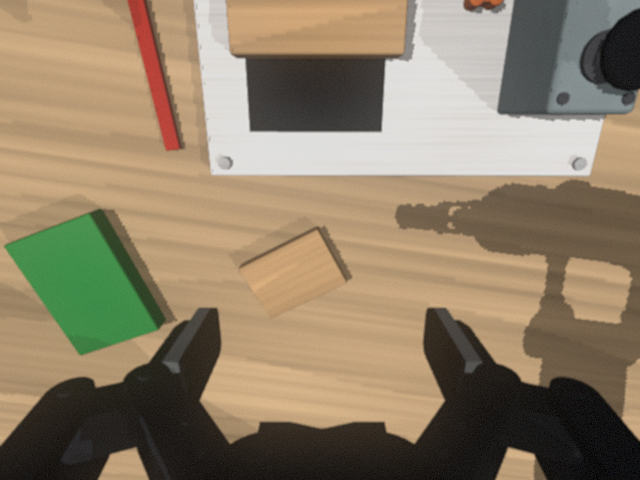

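View pics/side10.png

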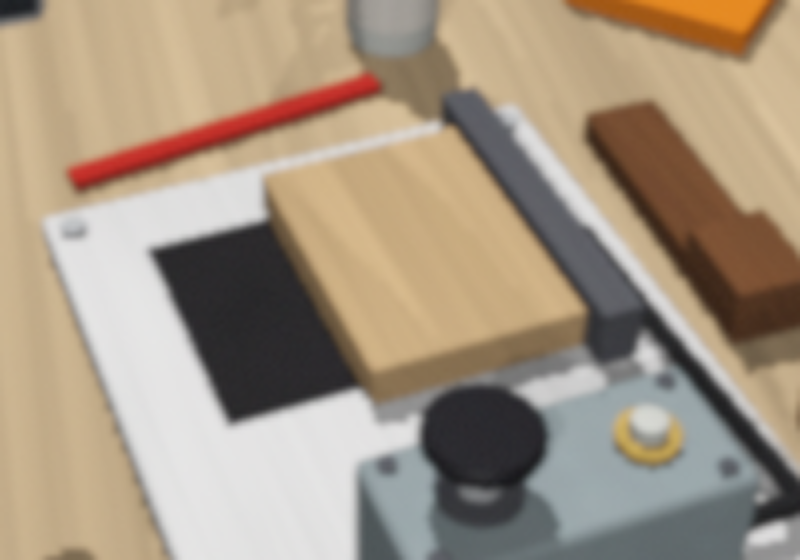

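In the side view the blank is flat with its far edge along the fence and no gap; the other objects are undisturbed. Now I'll shut the fingers and go above the plunger.

Emit:
{"method": "step_arm", "body": {"targets": [[[2.4, 3.7, 0, 0, 0], [4.8, 7.3, 0, 0, 0], [7.2, 11, 0, 0, 0], [9.6, 14.6, 0, 0, 0], [11.9, 18.3, 0, 0, 0], [11.9, 18.3, 1.5, 0, 0], [11.9, 18.3, 3, 0, 0], [11.9, 18.3, 3, 0, 0]]]}}

```text
time: 11.3
tcp_pos: [0.5676, -0.1285, 0.153]
tool_rot: [-0.002, 0.997, 0.076, -0.007]
wrist_force: [-1.2, -0.1, -0.6]
grip_width: -0.0002
```

Run:
```python
from h import *
tgt((-30,-130,132))
s=ctrl.observe();im=ctrl.grab_frame("wrist");cv2.imwrite("pics/wr11.png",im)
S=np.load("st.npz")
print(proj("wrist",[np.append(S["t"]+S["M"]@[-.03,-.13],.127)],s))
```

```text
t 11.3 tcp st(mm) [ -28.6 -128.2  153. ] turn needed 0.12 F [-1.2 -0.1 -0.6] w -0.0002
(-30, -130, 132) -> [-0.12  0.19  2.1 ]
[[323.96305029 264.43145646]]
```

View pics/wr11.png

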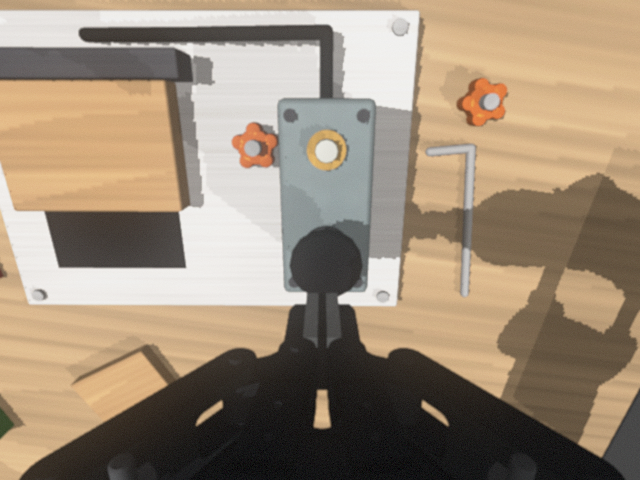

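The knob is at (326,261), 3 px from where I predicted; the blank is flush with the fence. Descending to about 10 mm above the knob.

Emit:
{"method": "step_arm", "body": {"targets": [[[-0.1, 0.2, 2, 0, 0], [-0.1, 0.2, 4, 0, 0], [-0.1, 0.2, 4.3, 0, 0], [-0.1, 0.2, 4.3, 0, 0]]]}}

```text
time: 11.75
tcp_pos: [0.5666, -0.1296, 0.1113]
tool_rot: [-0.002, 0.997, 0.076, -0.006]
wrist_force: [-0.1, -0.3, 0.0]
grip_width: 0.0002
```

Run:
```python
from h import *
tgt((-30,-130,99),(-30,-130,83))
cv2.imwrite("pics/side12.png",cv2.resize(ctrl.grab_frame("side")[220:380,280:480],None,fx=4,fy=4,interpolation=cv2.INTER_CUBIC))
```

```text
t 11.75 tcp st(mm) [ -29.7 -129.1  111.3] turn needed 0.22 F [-0.1 -0.3  0. ] w 0.0002
(-30, -130, 99) -> [-0.01  0.1   1.23]
(-30, -130, 83) -> [0.01 0.11 2.83]
```

View pics/side12.png

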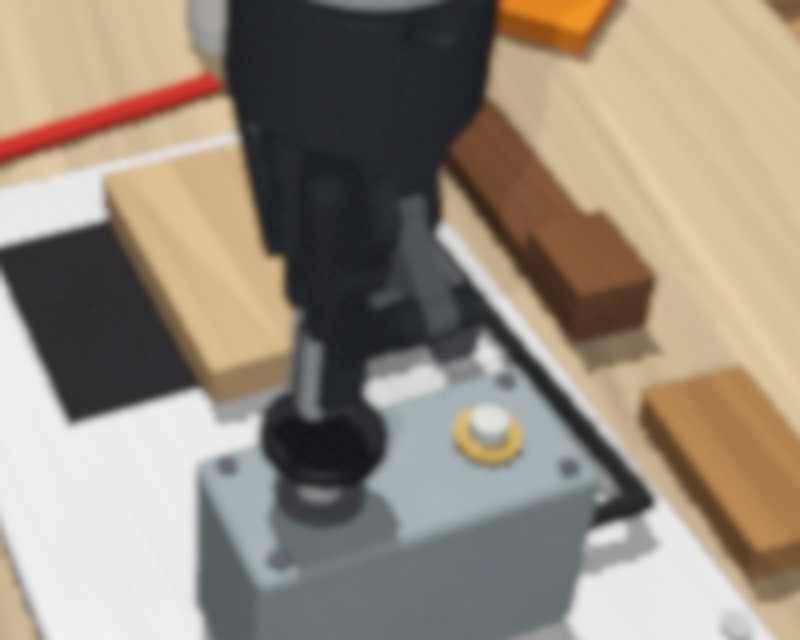

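The shut tips are just above the knob and the pin is clear of the arm. Pressing gently to find contact.

Emit:
{"method": "step_arm", "body": {"targets": [[[0, 0.1, 0.6, 0, 0], [0, 0.1, 1.1, 0, 0], [0, 0.1, 1.5, 0, 0], [0, 0.1, 1.8, 0, 0], [0, 0.1, 1.8, 0, 0]]]}}

```text
time: 12.3
tcp_pos: [0.5683, -0.1311, 0.0957]
tool_rot: [-0.002, 0.997, 0.076, -0.005]
wrist_force: [-2.1, 0.9, 7.9]
grip_width: 0.0002
```

```bash
python3 -c "
from h import *
tgt((-30,-130,83))"
```

```text
t 12.3 tcp st(mm) [ -28.3 -130.9   95.7] turn needed 0.2 F [-2.1  0.9  7.9] w 0.0002
(-30, -130, 83) -> [-0.16 -0.08  1.27]
```

Contact at 7.9 N. Pressing to the bottom.

Emit:
{"method": "step_arm", "body": {"targets": [[[-0.1, 0, 0.5, 0, 0], [-0.1, 0, 1.0, 0, 0], [-0.1, 0, 1.4, 0, 0], [-0.1, 0, 1.4, 0, 0]]]}}

```text
time: 12.7
tcp_pos: [0.5684, -0.1312, 0.0856]
tool_rot: [-0.002, 0.997, 0.076, -0.004]
wrist_force: [-4.7, 1.8, 17.8]
grip_width: 0.0001
```

Emit:
{"method": "step_arm", "body": {"targets": [[[0, 0, 0.2, 0, 0], [0, 0, 0.4, 0, 0], [0, 0, 0.4, 0, 0]]]}}

```text
time: 13.0
tcp_pos: [0.5685, -0.1312, 0.0856]
tool_rot: [-0.002, 0.997, 0.076, -0.005]
wrist_force: [-8.2, 2.9, 20.5]
grip_width: -0.0002
```

Bottomed at TCP z 85.6 (20 N, more than the spring's 13 N), so fully up is about z 99.6. Releasing fully.

Emit:
{"method": "step_arm", "body": {"targets": [[[0, 0, -0.8, 0, 0], [0, 0, -1.6, 0, 0], [-0.1, 0, -2.4, 0, 0], [-0.1, 0, -2.4, 0, 0], [-0.1, 0, -2.4, 0, 0], [-0.1, 0, -2.4, 0, 0]]]}}

```text
time: 13.6
tcp_pos: [0.5671, -0.1312, 0.1087]
tool_rot: [-0.002, 0.997, 0.076, -0.005]
wrist_force: [-0.1, -0.8, -0.4]
grip_width: -0.0001
```

Run:
```python
from h import *
tgt((-30,-130,83.5))
cv2.imwrite("pics/side13.png",cv2.resize(ctrl.grab_frame("side")[220:380,280:480],None,fx=4,fy=4,interpolation=cv2.INTER_CUBIC))
```

```text
t 13.6 tcp st(mm) [ -29.5 -130.8  108.7] turn needed 0.19 F [-0.1 -0.8 -0.4] w -0.0001
(-30, -130, 83.5) -> [-0.02 -0.07  2.52]
```

View pics/side13.png

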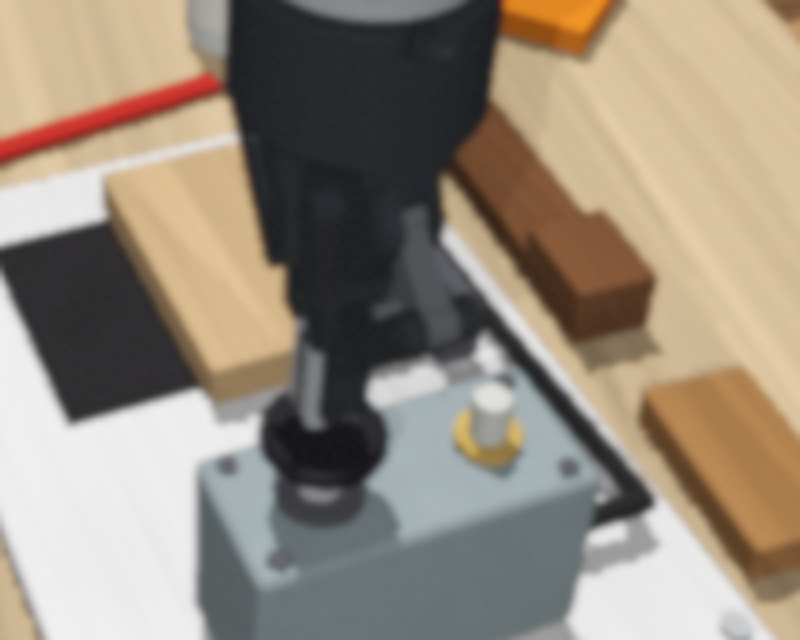

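The pin has risen, so the stroke works: its tip went from crop row 418 to 395. Next stroke.

Emit:
{"method": "step_arm", "body": {"targets": [[[0, 0, 0.8, 0, 0], [0, 0, 1.4, 0, 0], [0, 0, 2.0, 0, 0], [0, 0, 2.4, 0, 0], [0, 0, 2.6, 0, 0], [0, 0, 2.6, 0, 0], [0, 0, 2.6, 0, 0]]]}}

```text
time: 14.35
tcp_pos: [0.5678, -0.1314, 0.0856]
tool_rot: [-0.002, 0.997, 0.076, -0.005]
wrist_force: [-4.7, 1.2, 16.4]
grip_width: 0.0
```

Emit:
{"method": "step_arm", "body": {"targets": [[[0, 0, -0.8, 0, 0], [0, 0, -1.6, 0, 0], [0, 0, -2.3, 0, 0], [0, 0, -2.3, 0, 0], [0, 0, -2.3, 0, 0], [0, 0, -2.3, 0, 0]]]}}

```text
time: 14.95
tcp_pos: [0.5673, -0.1313, 0.1076]
tool_rot: [-0.002, 0.997, 0.076, -0.005]
wrist_force: [0.4, -0.1, 0.1]
grip_width: -0.0002
```

Run:
```python
from h import *
tgt((-30,-130,83.5))
cv2.imwrite("pics/side14.png",cv2.resize(ctrl.grab_frame("side")[280:360,360:440],None,fx=4,fy=4,interpolation=cv2.INTER_CUBIC))
```

```text
t 14.95 tcp st(mm) [ -29.3 -130.9  107.6] turn needed 0.19 F [ 0.4 -0.1  0.1] w -0.0002
(-30, -130, 83.5) -> [-0.04 -0.08  2.41]
```

View pics/side14.png

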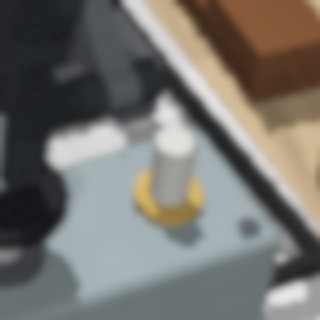

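The pin is higher again. Two more strokes.

Emit:
{"method": "step_arm", "body": {"targets": [[[-0.1, 0, 0.8, 0, 0], [-0.1, 0, 1.4, 0, 0], [-0.1, 0, 2.0, 0, 0], [-0.1, 0, 2.4, 0, 0], [-0.1, 0, 2.5, 0, 0], [-0.1, 0, 2.5, 0, 0], [-0.1, 0, 2.5, 0, 0]]]}}

```text
time: 15.7
tcp_pos: [0.5672, -0.1318, 0.0856]
tool_rot: [-0.002, 0.997, 0.076, -0.005]
wrist_force: [-4.2, 0.7, 16.2]
grip_width: -0.0003
```

Emit:
{"method": "step_arm", "body": {"targets": [[[0, 0, -0.8, 0, 0], [0, 0, -1.6, 0, 0], [0, 0, -2.3, 0, 0], [0, 0, -2.3, 0, 0], [0, 0, -2.3, 0, 0], [0, 0, -2.3, 0, 0]]]}}

```text
time: 16.3
tcp_pos: [0.5667, -0.1316, 0.1076]
tool_rot: [-0.002, 0.997, 0.076, -0.005]
wrist_force: [-1.0, 0.4, -0.5]
grip_width: 0.0001
```

Emit:
{"method": "step_arm", "body": {"targets": [[[0, 0, 0.8, 0, 0], [0, 0, 1.4, 0, 0], [0, 0, 2.0, 0, 0], [0, 0, 2.4, 0, 0], [0, 0, 2.5, 0, 0], [0, 0, 2.5, 0, 0], [0, 0, 2.5, 0, 0]]]}}

```text
time: 17.0
tcp_pos: [0.5675, -0.1319, 0.0856]
tool_rot: [-0.002, 0.997, 0.076, -0.005]
wrist_force: [-5.2, 1.6, 16.7]
grip_width: 0.0003
```

Emit:
{"method": "step_arm", "body": {"targets": [[[0, 0, -0.8, 0, 0], [0, 0, -1.6, 0, 0], [0, 0, -2.3, 0, 0], [0, 0, -2.3, 0, 0], [0, 0, -2.3, 0, 0], [0, 0, -2.3, 0, 0]]]}}

```text
time: 17.6
tcp_pos: [0.5671, -0.1317, 0.1076]
tool_rot: [-0.002, 0.997, 0.076, -0.005]
wrist_force: [0.1, -1.0, -0.8]
grip_width: 0.0003
```

Run:
```python
from h import *
tgt((-30,-130,83.5))
S=np.load("st.npz")
print([proj("side",[np.append(S["t"]+S["M"]@[.035,-.13],z)])[0] for z in (.099,.101,.133,.141)])
cv2.imwrite("pics/side15.png",cv2.resize(ctrl.grab_frame("side")[280:360,360:440],None,fx=6,fy=6,interpolation=cv2.INTER_CUBIC))
```

```text
t 17.6 tcp st(mm) [ -29.6 -131.3  107.6] turn needed 0.21 F [ 0.1 -1.  -0.8] w 0.0003
(-30, -130, 83.5) -> [-0.01 -0.12  2.41]
[array([400.36950677, 326.71127178]), array([400.51940031, 325.72738595]), array([402.9994919 , 309.44831937]), array([403.64459385, 305.21393637])]
```

View pics/side15.png

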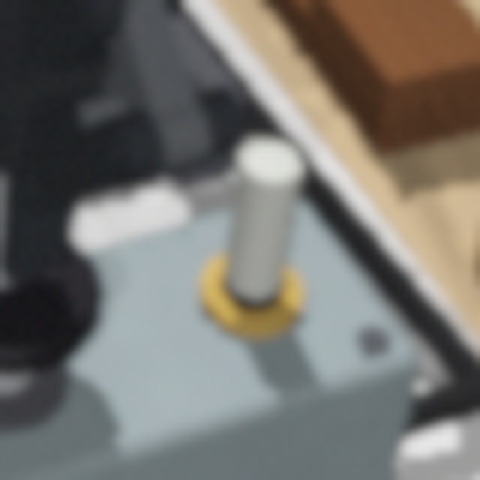

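The dark band shows above the collar at crop (258,298). The pin tip is at row 306, against 305 predicted for fully out. Extra strokes do nothing, so I'll do one more for certainty, then withdraw.

Emit:
{"method": "step_arm", "body": {"targets": [[[0, 0, 0.8, 0, 0], [0, 0, 1.4, 0, 0], [0, 0, 2.0, 0, 0], [0, 0, 2.4, 0, 0], [0, 0, 2.5, 0, 0], [0, 0, 2.5, 0, 0], [0, 0, 2.5, 0, 0]]]}}

```text
time: 18.35
tcp_pos: [0.568, -0.1321, 0.0856]
tool_rot: [-0.002, 0.997, 0.076, -0.005]
wrist_force: [-3.5, 0.6, 16.2]
grip_width: 0.0002
```

Emit:
{"method": "step_arm", "body": {"targets": [[[0, 0, -0.8, 0, 0], [0, 0, -1.6, 0, 0], [0, 0, -2.3, 0, 0], [0, 0, -3, 0, 0], [0, 0, -5, 0, 0], [0, 0, -8, 0, 0], [0, 0, -11, 0, 0], [0, 0, -13, 0, 0]]]}}

```text
time: 19.15
tcp_pos: [0.5698, -0.1327, 0.2173]
tool_rot: [-0.001, 0.997, 0.076, -0.004]
wrist_force: [1.5, -0.0, 0.7]
grip_width: -0.0001
```

Emit:
{"method": "step_arm", "body": {"targets": [[[-4, 0, 0, 0, 0], [-8, 0, 0, 0, 0], [-12, 0, 0, 0, 0], [-16, 0, 0, 0, 0], [-16, 0, 0, 0, 0], [-16, 0, 0, 0, 0], [-16, 0, 0, 0, 0]]]}}

```text
time: 19.85
tcp_pos: [0.4128, -0.1572, 0.2188]
tool_rot: [-0.001, 0.997, 0.076, -0.003]
wrist_force: [-0.4, 0.8, -0.6]
grip_width: 0.0
```

Run:
```python
from h import *
tgt()
cv2.imwrite("pics/side16.png",cv2.resize(ctrl.grab_frame("side")[210:390,250:470],None,fx=3.4,fy=3.3,interpolation=cv2.INTER_CUBIC))
im=ctrl.grab_frame("top")
cv2.imwrite("pics/top16.png",cv2.resize(im[140:320,220:480],None,fx=3,fy=3,interpolation=cv2.INTER_CUBIC))
```

```text
t 19.85 tcp st(mm) [-185.9 -133.6  218.8] turn needed 0.22 F [-0.4  0.8 -0.6] w 0.0
```

View pics/side16.png

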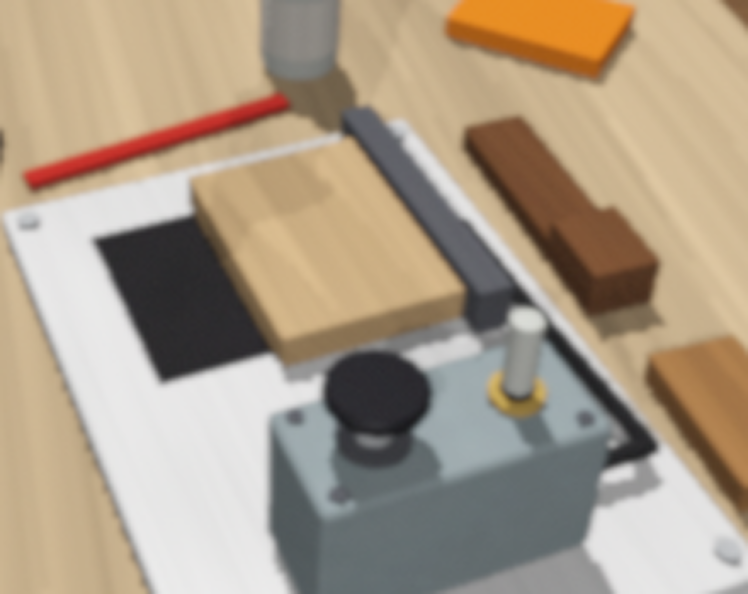

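View pics/top16.png

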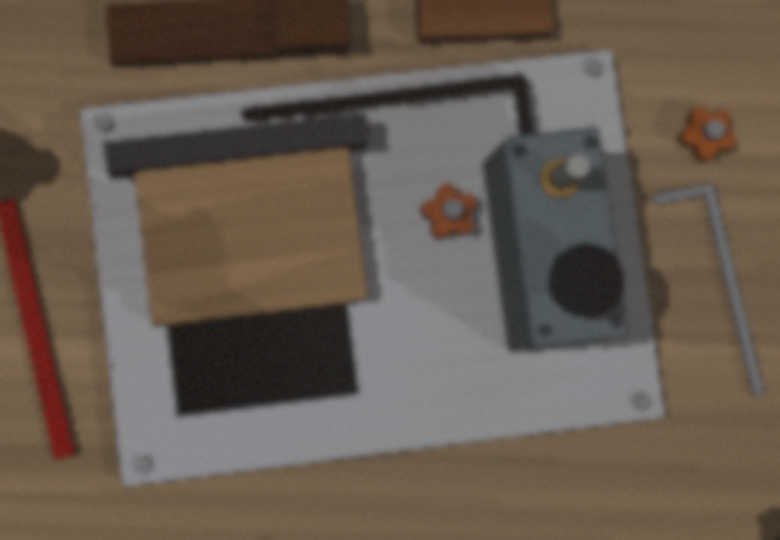

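The blank is flush and parallel to the fence, the plunger is up, the pin is out with its band showing, and nothing else has moved. One last number check, then I'll hand in.

Run:
```python
from h import *
S=np.load("st.npz")
c=np.array([(136,174),(350,149),(366,299),(153,325)])/3.+[220,140]-.33
w=(ray("top",c,.037)[:,:2]-S["t"])@S["M"];e=w[0]-w[1];f=w[3]-w[2];g=e+f
print(np.round(w*1000,1),w.mean(0),"ang",np.arctan2(-g[0],g[1]))
print(ctrl.hand_in())
```

```text
[[ 77.7 126.5]
 [ 78.  -12.4]
 [-19.8 -10.3]
 [-20.  126.7]] [0.02899766 0.05762076] ang 0.0016739881341920695
the job is handed in; nothing more can be done
None
```

I pushed the blank square against the fence with the open fingertips, worked the plunger through five full strokes, withdrew and handed the job in at about 20 s. Handing in returns no verdict.

**Last checks:**
- **Blank:** from the top view it sits at station x ≈ 29 mm, y ≈ 58 mm, about 0.002 rad off square. That is within the roughly 2 mm camera error of touching the fence. It lies flat.
- **Pin:** it stands fully out with its dark band showing. It was already out after four strokes, and I added the fifth to be certain.
- **Plunger:** it is up and released. Each stroke bottomed at 16–20 N, and the arm was clear of it before each next stroke.
- **Other things:** those in the final views had not visibly moved, and the robot ended clear of everything with no force reading.

**What disagreed:** the fingertips are not where the interface says. Measured in the side and wrist cameras, they lie about 28 mm behind the reported TCP when shut, and about 41 mm when fully open. Because of this, my first push passed over the blank without touching it. I then corrected the height and pushed again.

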